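# Gauge a sprung door gap with a tapered feeler

### The job

Measure the gap in the door-edge mock-up on the bench: pick up the tapered wooden feeler by its dark handle block and slide it, thin tip first, in through the mouth of the gap, its plain flat face along the fixed jamb. The gap's width is unknown, so go in by feel: push until the feeler drags snugly between the jamb and the sprung door edge (a push of about 8 N), without forcing the door edge back. Let go and leave the feeler standing nipped in the gap, and do not disturb the other things on the bench.

Things in the scene. Friction and masses are not known exactly. Their poses are not given: they have to be found in the camera images.
- gap_stand: Door-edge mock-up fixed to the bench: ply base, x -125 to 65, y -50 to 50 mm, 12 mm thick, with two brown cheeks 50 mm long (y) and 42 mm high (tops at z = 54 mm). Origin at bench height, z up; the feeler slides in along +y. On the +x side the fixed jamb, 34 mm thick, its gap face flat in the plane x = 0. On the -x side the sprung door edge (door_edge_c0), on two pins before a dark steel block.
- gap_mouth (a point): Mouth edge of the jamb's gap face (x = 0, y = -25 mm of the stand), 33 mm above the bench, half-way up the cheeks; axes as the stand's. The gap lies at x < 0, y from 0 to 50 mm here, open at both ends and above. Its width at the mouth differs every time, 9.5 to 15.5 mm, and is not told: it must be felt. It narrows by 0.11 mm per mm towards +y, as the feeler does.
- gap_far (a point): Far end of the jamb's gap face (x = 0, y = +25 mm of the stand, 33 mm above the bench); axes as the stand's. The door edge yields along -x by 0.25 mm per N, up to 9 mm. Snug means that the feeler presses on it with 4 to 15 N; over 20 N at any time is forcing it. Wood friction is 0.48 to 0.72: the push that slides a nipped feeler on is 0.6 (gripper takes the side load) to 1.5 times that force (jamb takes it).
- feeler_handle (a point): Centre of the feeler's dark wooden handle block, 24 mm (x) x 45 mm (y) x 44 mm high, 22 mm above its underside; grasp it across x from above. Axes: +y to the thin tip, z up. The feeler is one loose piece, about 0.13 kg, standing on its long edge; the pale blade, 36 mm high, runs 145 mm on from the block, its flat face 10 mm to the +x side of this point. The block stays out of the gap.
- feeler_tip (a point): Thin tip of the feeler, on the blade's flat face, 18 mm above the underside (half-way up the blade); 10 mm to +x, 167.5 mm to +y of the handle's centre and 4 mm lower; same axes. The blade is 4 mm thick here and thickens towards the handle by 0.11 mm per mm, all on its -x side, to 20 mm. The tip's top and bottom corners are bevelled 3.5 mm.
- feeler: The whole feeler; origin on the blade's flat face at the thin tip, at the underside; axes as for its handle and tip.
- hardwood_block: brown hardwood block 50 x 85 x 40 mm, a bystander to be left where it is; origin at its underside
- tape_measure: tape measure 38 x 86 x 70 mm, a bystander to be left where it is; origin at its underside
- screw_tin: round grey tin of screws, 86 mm wide, 55 mm high, a bystander to be left where it is; origin at its underside
- sanding_block: cork-bottomed sanding block 64 x 110 x 35 mm, a bystander to be left where it is; origin at its underside
- marking_gauge: wooden marking gauge 55 x 210 x 76 mm, a bystander to be left where it is; origin at its underside
- carpenter_pencil: flat carpenter's pencil 156 mm long, a bystander to be left where it is; origin at its underside
- masking_tape: roll of masking tape 96 mm wide, 25 mm high, a bystander to be left where it is; origin at its underside

How it is judged:
By the outcome, as a careful person would: the job done as asked, in the order asked, and still so for the second after the job is handed in, with the robot touching nothing.
It also fails if it takes over 48 s, if anything falls off the work surface, if the arm or the gripper's body presses on something with over 40 N, if the wrist force passes 120 N, or if a joint passes its speed limit or range.

### The arm

A 6-joint arm with a two-finger parallel gripper is mounted at the origin on a cart in front of the work surface, level with it; the furniture and walls round the work are solid. World frame = base frame: x ahead of the robot, y to its left, z up, the work surface at z = 0. Lengths are in m, angles in rad, forces in N, time in s.
With the tool pointing down it reaches from about 0.425 to 1.125 m from the base axis. Payload 14.9 kg.
Tool frame: the origin (TCP) lies between the finger pads; the fingertips stand 25 mm ahead of it and the grasp point (between the pads) lies 6 mm ahead of it; z points along the fingers, y is the line along which they close (so a half turn about z gives the same grasp; the last joint's range is limited). The gripper opens to 91 mm and grips with 3 to 60 N. Pads are 32 mm wide; open, the fingers measure 118 mm over their backs; the gripper's body (76 mm by 178 mm) begins 60 mm behind the grasp point.
Start: joints at [-1.315, 0.379, 1.734, -0, 1.028, -0.033], TCP at [0.199, -0.671, 0.239] pointing down, gripper open.
Joint ranges: [-2.77, 2.77], [-0.74, 2.19], [0, 2.66], [-1.06, 4.2], [0.31, 2.87], [-3.08, 3.08]. Speed limits (rad/s): [1.89, 1.89, 2.39, 3.14, 3.14, 3.14].

### API

Orientations are given as a unit quaternion [w, x, y, z].
In Python, from bench import bot, solver, camera, get_calibration, sensors gives the robot as it stands. The module is installed in compiled form; this text tells all that it offers. Calls block until the motion is done:
- bot.move_to(position, orientation): joint-space move of the TCP to a pose.
- bot.servo_line(position, frame=None, speed=0.15, f_stop=None): straight line of the TCP; frame=None keeps the orientation; speed is the mean speed in m/s. With f_stop (N) it stops when the force on the tool has changed by that much, and returns True; else False.
- bot.set_joints(angles): joint-space move.
- bot.grip(opening, force=None): finger opening in m; force is the grip in N (None keeps the last); returns when the fingers have stopped.
- bot.hold(seconds).
- solver.solve_ik(position, orientation): joint angles nearest the present ones, or None.
- camera(name): name is "scene" or "top" or "wrist"; returns the picture (480x640x3 uint8, red, green, blue); there is no depth.
- get_calibration(name): a dict with "mtx" (3x3 intrinsics, pixels), "distortion" ([k1, k2, p1, p2, k3] as OpenCV has them; the pictures are not rectified), "view" (4x4, takes a point from world to camera coordinates). Camera axes: x right, y up, looking along -z (the intrinsics and any distortion apply to the point x, -y, -z); pixel columns grow to the right and rows downward; lengths in m; the calibration is good to about 2 mm. A picture is of the moment at which its call begins: read the wrist's pose just before it. get_calibration takes no time and is no camera call; for the wrist camera it gives the pose at the moment of the call.
A pose or a line that the arm cannot do raises bot.MotionError and nothing moves.
- bot.close_job(): hands the job in; it is judged then, once.
Readings, each from a call of its own:
- sensors.get_t(): time.
- sensors.get_joint_positions(): joint angles.
- sensors.get_joint_vel(): joint speeds.
- sensors.get_joint_torque(): joint torques, N m.
- sensors.get_ee_pos(): TCP position.
- sensors.get_ee_rot(): TCP orientation.
- sensors.get_contact_force(): force on the tool from outside, world axes, zero at the start.
- sensors.get_wrist_torque(): the same for the moment, N m.
- sensors.get_width(): finger opening in m.
- sensors.get_gripper_force(): force on a finger pad.
Only numpy, scipy, OpenCV 4.12 (cv2) and the standard library are available. Lean on these libraries where they do the work, as an engineer would, in place of code of your own. Each camera call takes 0.05 s, during which the arm holds its last target. There are 200 camera calls.

## Working session

There is one attempt and no reset: what is moved stays moved. The work goes in short steps, each a Python script; the robot and the scene stay as the last script left them, time stands still between calls to the robot, and variables do not carry over. Pictures are saved under pics/ and viewed, at most 12 in all, crops included, and the job is handed in when it is done.

```bash
mkdir -p pics
python3 - <<'E'
from bench import bot,camera,get_calibration,sensors
import cv2,numpy as np
for n in("scene","top"):
    im=camera(n); cv2.imwrite(f"pics/{n}0.png",im[:,:,::-1])
    c=get_calibration(n); print(n,np.round(c["mtx"],1).tolist(),np.round(c["distortion"],3),np.round(c["view"],3).tolist())
print(sensors.get_t(),sensors.get_ee_rot(),sensors.get_width())
E
```

```text
scene [[497.2, 0.0, 327.3], [0.0, 497.2, 227.0], [0.0, 0.0, 1.0]] [-0.112  0.     0.     0.     0.   ] [[-0.912, -0.409, -0.017, 0.541], [0.187, -0.453, 0.872, -0.191], [-0.364, 0.792, 0.49, -1.172], [0.0, 0.0, 0.0, 1.0]]
top [[624.0, 0.0, 313.0], [0.0, 624.0, 236.8], [0.0, 0.0, 1.0]] [0.064 0.    0.    0.    0.   ] [[-0.009, -1.0, -0.004, -0.041], [0.993, -0.009, 0.119, -0.632], [-0.119, -0.002, 0.993, -1.89], [0.0, 0.0, 0.0, 1.0]]
0.1 [-5.06932257e-04  9.89592850e-01  1.43894856e-01 -7.28429599e-05] 0.09139817794314857
```

View pics/top0.png

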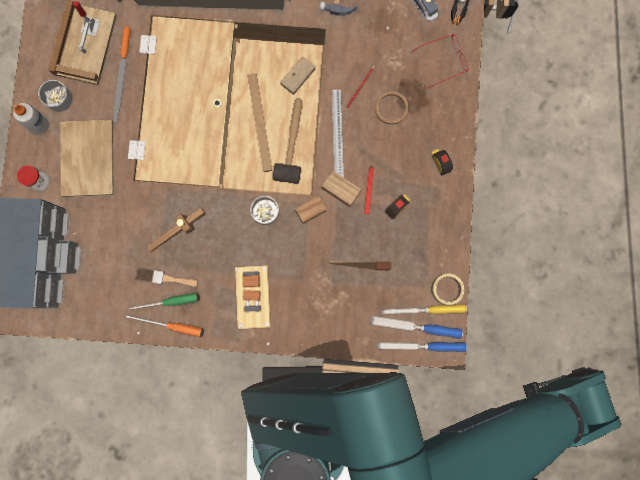

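View pics/scene0.png

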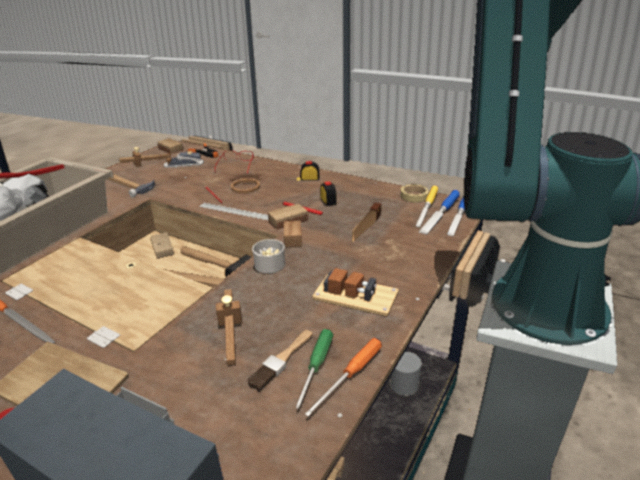

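The top view shows the stand base at cols 236–270, rows 265–328. Its jamb is the upper brown cheek (row ~281), the door edge is at ~296, and the mouth is on the right. The feeler tip is near (331,263) and the handle near (384,266), pointing left (world +y). The scene view agrees.

```bash
cat > h.py <<'E'
import cv2,numpy as np
from bench import bot,camera,get_calibration,sensors,solver
def ray(c,uv):
    p=cv2.undistortPoints(np.array([[uv]],float),c["mtx"],np.array(c["distortion"],float))[0,0]
    V=np.array(c["view"]); R=V[:3,:3]
    d=R.T@np.array([p[0],-p[1],-1.]); return -R.T@V[:3,3], d/np.linalg.norm(d)
def onz(c,uv,z):
    o,d=ray(c,uv); return o+d*(z-o[2])/d[2]
def two(a,b):
    (o1,d1),(o2,d2)=a,b
    s=np.linalg.lstsq(np.c_[d1,-d2],o2-o1,rcond=None)[0]
    p,q=o1+s[0]*d1,o2+s[1]*d2
    return (p+q)/2,np.linalg.norm(p-q)
def proj(c,P):
    V=np.array(c["view"]); q=V[:3,:3]@np.array(P)+V[:3,3]
    return cv2.projectPoints(np.array([[q[0],-q[1],-q[2]]]),np.zeros(3),np.zeros(3),c["mtx"],np.array(c["distortion"],float))[0][0,0]
def quat(yaw):
    # tool down, tool y at angle: x axis of tool = world dir yaw
    from scipy.spatial.transform import Rotation as R
    q=(R.from_euler('z',yaw)*R.from_euler('x',np.pi)).as_quat(); return [q[3],q[0],q[1],q[2]]
E
python3 - <<'E'
from h import *
c=get_calibration("top")
for n,uv,z in[("tip",(331,262.5),.036),("hand",(384,266),.044),("base TL",(236,267),.012),("TR",(268,265),.012),("BL",(238,328),.012),("BR",(270,326),.012)]: print(n,onz(c,uv,z).round(4))
w=get_calibration("wrist");V=np.array(w["view"]);e=sensors.get_ee_pos()
print(np.round(V,3),w["mtx"],w["distortion"],-V[:3,:3].T@V[:3,3]-e)
for p in([.52,-.12,.3],[.52,-.2,.3],[.5,.1,.3]):
  for y in(0,np.pi/2,-np.pi/2): print(p,y,solver.solve_ik(p,quat(y)))
E
```

```text
tip [ 0.5521 -0.1018  0.036 ]
hand [ 0.5393 -0.2635  0.044 ]
base TL [0.5428 0.1932 0.012 ]
TR [0.5481 0.0938 0.012 ]
BL [0.3553 0.1858 0.012 ]
BR [0.3603 0.0876 0.012 ]
[[ 0.285 -0.959 -0.003 -0.698]
 [ 0.926  0.276 -0.256  0.028]
 [ 0.246  0.07   0.967 -0.391]
 [ 0.     0.     0.     1.   ]] [[333.37904401   0.         318.10403317]
 [  0.         333.37904401 240.66074452]
 [  0.           0.           1.        ]] [-0.01879495  0.          0.          0.          0.        ] [0.06974058 0.02150164 0.14499177]
[0.52, -0.12, 0.3] 0 [-2.70472952e-01  4.04762206e-02  2.02802796e+00 -4.44089210e-16
  1.07308847e+00  1.30032337e+00]
[0.52, -0.12, 0.3] 1.5707963267948966 [-0.27047295  0.04047622  2.02802796  0.          1.07308847 -0.27047295]
[0.52, -0.12, 0.3] -1.5707963267948966 [-2.70472952e-01  4.04762206e-02  2.02802796e+00 -4.44089210e-16
  1.07308847e+00  2.87111970e+00]
[0.52, -0.2, 0.3] 0 [-4.09007097e-01  8.16134110e-02  1.98418747e+00 -4.44089210e-16
  1.07579178e+00  1.16178923e+00]
[0.52, -0.2, 0.3] 1.5707963267948966 [-0.4090071   0.08161341  1.98418747  0.          1.07579178 -0.4090071 ]
[0.52, -0.2, 0.3] -1.5707963267948966 [-4.09007097e-01  8.16134110e-02  1.98418747e+00 -4.44089210e-16
  1.07579178e+00  2.73258556e+00]
[0.5, 0.1, 0.3] 0 [ 1.51684583e-01 -2.20404798e-03  2.07158892e+00 -4.44089210e-16
  1.07220778e+00  1.72248091e+00]
[0.5, 0.1, 0.3] 1.5707963267948966 [ 1.51684583e-01 -2.20404798e-03  2.07158892e+00 -4.44089210e-16
  1.07220778e+00  1.51684583e-01]
[0.5, 0.1, 0.3] -1.5707963267948966 [ 1.51684583e-01 -2.20404798e-03  2.07158892e+00 -4.44089210e-16
  1.07220778e+00 -2.98990807e+00]
```

Run:
```python
from h import *
import pickle
D={}
for i,p in enumerate([[.53,-.14,.25],[.51,.03,.25]]):
    bot.move_to(p,quat(np.pi/2)); bot.hold(.2)
    c=get_calibration("wrist"); im=camera("wrist"); D[i]=(c,im)
    cv2.imwrite(f"pics/w{i}.png",im[:,:,::-1])
pickle.dump(D,open("w.pkl","wb")); print(sensors.get_t(),sensors.get_contact_force())
```

```text
3.55 [0.93387426 0.00638999 0.119618  ]
```

View pics/w0.png

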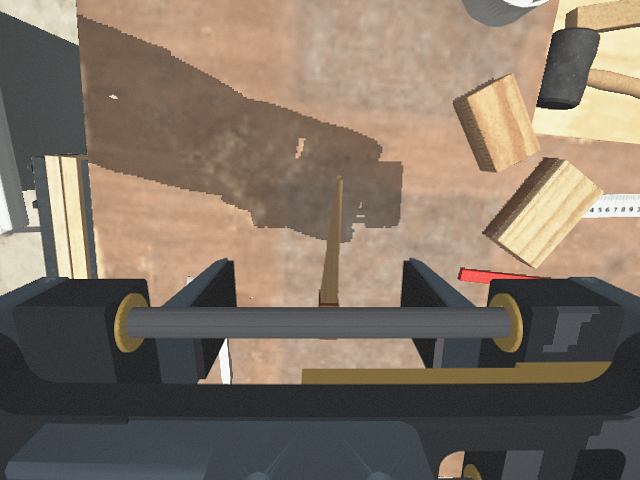

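View pics/w1.png

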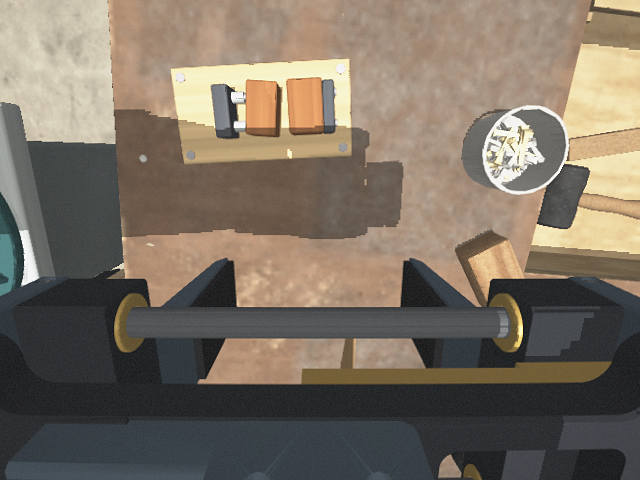

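w0 shows the blade from its tip at (340,178) to the handle front at (328,290). The handle itself is hidden by the gripper rail. w1 shows the whole stand: jamb cols 288–322 and door edge 246–279, both rows 78–135, with the mouth at the lower end. I need views from further back for the handle, and a second view of the stand.

Run:
```python
from h import *
import pickle
D=pickle.load(open("w.pkl","rb"))
for i,p in [(2,[.46,-.03,.22]),(3,[.56,-.29,.22]),(4,[.51,-.36,.24])]:
    bot.move_to(p,quat(np.pi/2)); bot.hold(.2)
    c=get_calibration("wrist"); im=camera("wrist"); D[i]=(c,im)
pickle.dump(D,open("w.pkl","wb")); print(sensors.get_t())
crop=lambda i,y0,y1,x0,x1:cv2.resize(D[i][1][y0:y1,x0:x1],None,fx=2,fy=2,interpolation=cv2.INTER_NEAREST)
for k in (2,3,4): cv2.imwrite(f"pics/w{k}.png",D[k][1][:,:,::-1])
a=np.vstack([np.hstack([D[3][1][:280],]),D[4][1][:280]])
cv2.imwrite("pics/m34.png",a[:,:,::-1])
```

```text
6.2417
```

View pics/m34.png

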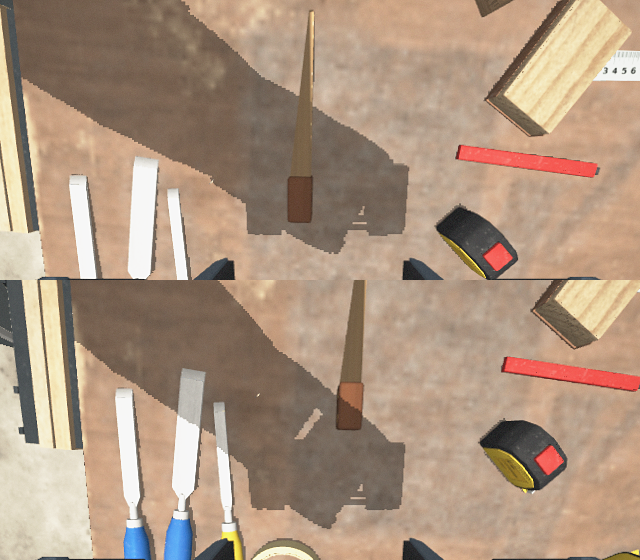

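View pics/w2.png

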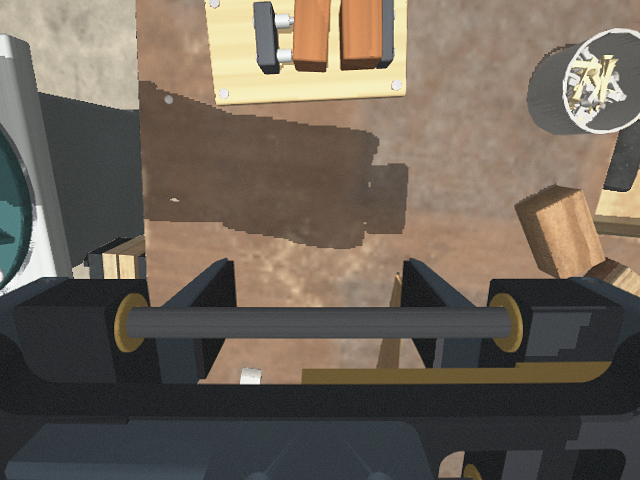

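m34's upper half (w3) shows the handle block at cols 288–312, rows 176–221 and the tip at (311,10). In the lower half (w4) the handle is at cols 337–363, rows 102–150 of that picture. w2 shows the mouth ends of the cheeks at rows ~66–72. Next I'll view enlarged crops with pixel grids so I can pick the corners.

Run:
```python
from h import *
import pickle
D=pickle.load(open("w.pkl","rb"))
def crop(i,x0,y0,w,h,s):
    a=cv2.resize(D[i][1][y0:y0+h,x0:x0+w],None,fx=s,fy=s,interpolation=cv2.INTER_CUBIC)
    for x in range(-(-x0//10)*10,x0+w,10):
        cv2.line(a,((x-x0)*s,0),((x-x0)*s,6),(0,255,255),1)
        if x%20==0: cv2.putText(a,str(x),((x-x0)*s,16),0,.35,(255,255,0),1)
    for y in range(-(-y0//10)*10,y0+h,10):
        cv2.line(a,(0,(y-y0)*s),(6,(y-y0)*s),(0,255,255),1); cv2.putText(a,str(y),(8,(y-y0)*s+4),0,.35,(255,255,0),1)
    return a
r1=np.hstack([crop(3,275,165,50,64,4),crop(4,325,95,50,64,4),crop(0,315,165,50,64,4),crop(3,290,0,50,64,4)])
r2=np.hstack([crop(1,205,65,140,84,3)[:250],crop(2,255,0,126,84,3)[:250]])
r2=np.pad(r2,((0,0),(0,max(0,800-r2.shape[1])),(0,0)))[:,:800]
cv2.imwrite("pics/z.png",np.vstack([r1,r2])[:,:,::-1])
```

```text
(no output)
```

View pics/z.png

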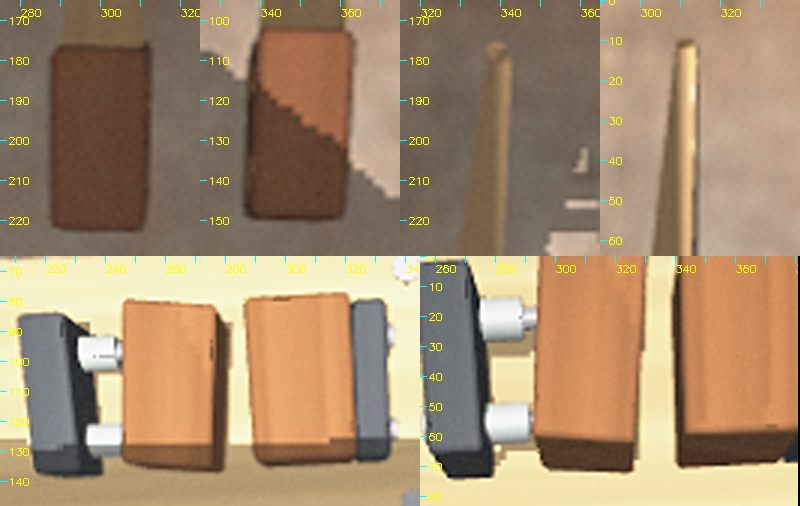

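Run:
```python
from h import *
import pickle
D=pickle.load(open("w.pkl","rb")); C={k:v[0] for k,v in D.items()}
t=lambda n,i,a,j,b:print(n,*[np.round(q,4) for q in two(ray(C[i],a),ray(C[j],b))], onz(C[i],a,.044).round(4))
t("handFR",3,(312.2,175.5),4,(363.2,102.7))
t("handBR",3,(311,222.3),4,(361,149.7))
t("handFL/BL w3",3,(288.5,176),4,(338.8,103))
print("BL",onz(C[3],(288,222.2),.044).round(4),"FR",onz(C[3],(312.2,175.5),.044).round(4))
t("jamb mouth",1,(291,133.5),2,(343.3,59))
m,f=onz(C[1],(291,133.5),.054),onz(C[1],(287.3,79.7),.054); d=f-m
print(m.round(4),f.round(4),np.linalg.norm(d),"yaw",np.degrees(np.arctan2(-d[0],d[1])))
m2,f2=onz(C[2],(343.3,59),.054),onz(C[2],(342.5,5),.054); d=f2-m2; print(m2.round(4),"yaw2",np.degrees(np.arctan2(-d[0],d[1])))
print("cheek door mouth corner", onz(C[1],(275,134),.054).round(4))
for k,uv in[(0,(342.7,177)),(3,(313.8,11))]: print("tip",onz(C[k],uv,.0345).round(4))
print("blade edge near handle w3",onz(C[3],(310.8,172),.036).round(4))
# base edges w1 at z=.012
b=[onz(C[1],p,.012) for p in((171,68),(349,59),(184,164),(351,155))]; print(np.round(b,4))
```

```text
handFR [ 0.555  -0.2373  0.0322] 0.0007 [ 0.5549 -0.2364  0.044 ]
handBR [ 0.5535 -0.2826  0.0397] 0.0002 [ 0.5536 -0.2816  0.044 ]
handFL/BL w3 [ 0.5312 -0.2377  0.0308] 0.0001 [ 0.5324 -0.2368  0.044 ]
BL [ 0.531  -0.2815  0.044 ] FR [ 0.5549 -0.2364  0.044 ]
jamb mouth [0.4836 0.1213 0.0507] 0.0014 [0.4836 0.1212 0.044 ]
[0.4844 0.1207 0.054 ] [0.4819 0.1692 0.054 ] 0.04861254060657276 yaw 2.9015737681210236
[0.4828 0.1209 0.054 ] yaw2 1.941302221752521
cheek door mouth corner [0.4687 0.1203 0.054 ]
tip [ 0.5566 -0.0921  0.0345]
tip [ 0.5566 -0.095   0.0345]
blade edge near handle w3 [ 0.5534 -0.2335  0.036 ]
[[0.3561 0.1896 0.012 ]
 [0.5433 0.1974 0.012 ]
 [0.3601 0.0907 0.012 ]
 [0.5475 0.0999 0.012 ]]
```

Both sets of measurements hold up:
- **Handle:** centre at (0.543, -0.259), yaw about -1.4°. The tip it predicts is within 2 mm of the one I measured.
- **Mouth:** (0.4834, 0.1208), yaw about 2.4°, from both the jamb corners and the base. The gap looks about 14–15 mm wide.

Now the grasp.

```bash
cat >> h.py <<'E'
M=np.array([.4834,.1208]); SY=np.radians(2.4)
def st(x,y,z):  # stand-aligned coords relative to mouth edge (m), z abs
    c,s=np.cos(SY),np.sin(SY); return [M[0]+c*x-s*y,M[1]+s*x+c*y,z]
QS=quat(np.pi/2+SY)
E
python3 - <<'E'
from h import *
q=quat(np.pi/2-np.radians(1.4)); x,y=.5432,-.2592
bot.move_to([x,y,.12],q); bot.servo_line([x,y,.031],speed=.12,f_stop=8)
print(sensors.get_ee_pos(),sensors.get_contact_force())
bot.grip(.0,30); print("w",sensors.get_width(),sensors.get_gripper_force())
bot.servo_line([x,y,.12],speed=.12); bot.hold(.3)
print("w",sensors.get_width(),sensors.get_contact_force(),sensors.get_wrist_torque())
bot.move_to(st(-.0145,-.1975,.12),QS); bot.hold(.2)
c=get_calibration("wrist"); im=camera("wrist"); cv2.imwrite("pics/g.png",im[:,:,::-1])
import pickle; pickle.dump((c,im),open("g.pkl","wb"))
print(sensors.get_ee_pos(),sensors.get_t(), proj(c,st(0,0,.054)))
E
```

```text
[ 0.54363534 -0.25952492  0.0316358 ] [ 0.6668782   0.35519672 -0.63245981]
w 0.023841941431301656 29.979911148548126
w 0.02391948804939987 [ 0.50174693  0.53406524 -1.59234058] [-0.12243931 -0.1084025   0.01274219]
[ 0.47764245 -0.0779397   0.11997536] 11.0833 [343.13073716 -91.35472795]
```

View pics/g.png

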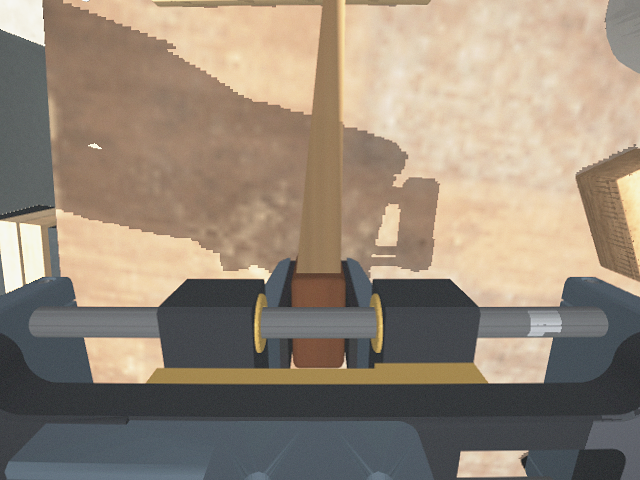

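The feeler is held squarely, with the blade's flat edge running from (342,260) to (345,0). Next I lower it and enter part-way, centred in the gap, with a low force stop.

Run:
```python
from h import *
import pickle
c,im=pickle.load(open("g.pkl","rb"))
r=lambda yy:proj(c,st(-.0145+.010,-.1975+yy,.1244)).round(1)
print("pred edge",r(.03),r(.10),r(.12))
g=im[:,:,2].astype(int)
for row in (40,100,200): print(row,"right edge", np.round([ (np.abs(np.diff(im[row,330:360].astype(int).sum(1)))).argmax()+330.5],1))
z=.046
bot.servo_line(st(-.0145,-.1975,z),speed=.1)
bot.hold(.2); f0=np.array(sensors.get_contact_force())
s=bot.servo_line(st(-.0145,-.1675+.045,z),speed=.06,f_stop=3)
print("stopped",s,np.array(sensors.get_ee_pos()),np.array(sensors.get_contact_force())-f0,sensors.get_t())
c=get_calibration("wrist"); im=camera("wrist"); cv2.imwrite("pics/in.png",im[:300,:,::-1])
pickle.dump((c,im),open("in.pkl","wb")); print(proj(c,st(0,0,.054)),proj(c,st(-.0045,0,.051)))
```

```text
pred edge [338.5 252.4] [341.   79.7] [341.7  22.1]
40 right edge [337.5]
100 right edge [338.5]
200 right edge [341.5]
stopped False [ 0.47405803 -0.00241638  0.04598574] [0.56875571 0.94181446 0.10216028] 13.575
[356.73706504  12.80222293] [343.72103974  16.03699718]
```

View pics/in.png

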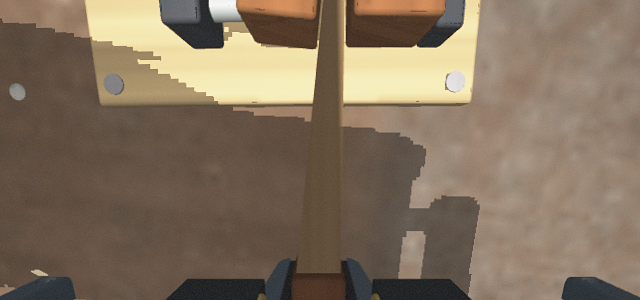

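The blade is in the gap. Its flat edge is at col ~344 at the mouth, the jamb corner ~347 and the door edge ~320. That leaves about 1.5 mm to the jamb and a gap width of roughly 11 mm. Next I feel for the jamb.

Run:
```python
from h import *
z=.046
bot.hold(.3); f0=np.array(sensors.get_contact_force())
s=bot.servo_line(st(-.0145+.006,-.1225,z),speed=.012,f_stop=2.0)
e=np.array(sensors.get_ee_pos()); bot.hold(.2)
print(s,e,(e-np.array(st(-.0145,-.1225,z))).round(4),np.array(sensors.get_contact_force())-f0,sensors.get_wrist_torque(),sensors.get_t())
```

```text
True [ 0.47713263 -0.00204046  0.04562418] [ 0.0031  0.0002 -0.0004] [ 0.79916474 -1.62940828  0.05375208] [-0.06161618 -0.10239576  0.03383515] 14.5083
```

```bash
cat >> h.py <<'E'
def F(n=12):
    a=[]
    for _ in range(n): a.append(sensors.get_contact_force()); bot.hold(.02)
    a=np.array(a); return a.mean(0).round(2),a.std(0).round(2)
E
python3 - <<'E'
from h import *
z=.046; print(F())
for dx in (.0010,.0020,.003):
    bot.servo_line(st(-.0145+.0031+dx,-.1225,z),speed=.01); print(dx,sensors.get_ee_pos().round(4),F(),np.round(sensors.get_wrist_torque(),3))
    if abs(F(3)[0][0])>5: break
print(sensors.get_t())
E
```

```text
(array([-0.15, -0.21, -1.55]), array([0.43, 0.35, 0.34]))
0.001 [ 0.4776 -0.002   0.0458] (array([-3.59, -0.92, -2.96]), array([0.65, 0.42, 0.48])) [-0.443  0.553  0.527]
0.002 [ 0.4783 -0.0021  0.0457] (array([-6.66, -2.77, -1.75]), array([0.55, 0.41, 0.38])) [-0.511  1.077  0.843]
15.725
```

Run:
```python
from h import *
z=.046; X=-.0145+.0033
bot.servo_line(st(X,-.1225,z),speed=.02); bot.hold(.2); print(F())
s=bot.servo_line(st(X,-.1225+.075,z),speed=.025,f_stop=5)
e=sensors.get_ee_pos(); print(s,e.round(4),"s=",np.hypot(*(e[:2]-np.array(st(X,-.1675,0))[:2])),F(),np.round(sensors.get_wrist_torque(),3),sensors.get_t())
```

```text
(array([-2.59,  0.39, -1.94]), array([0.38, 0.5 , 0.56]))
True [0.475  0.0474 0.0458] s= 0.0945520533471667 (array([ 2.64,  1.3 , -0.84]), array([0.59, 0.66, 0.5 ])) [ 0.223 -0.821 -0.355] 18.425
```

Run:
```python
from h import *
z=.046; X=-.0145+.0033; y0=-.1675+.0945
for k in range(1,5):
    s=bot.servo_line(st(X,y0+.003*k,z),speed=.02,f_stop=6)
    a=sensors.get_contact_force().round(2); f=F(8)[0]; e=sensors.get_ee_pos()
    print(k,s,e.round(4),a,f,np.round(sensors.get_wrist_torque()[2],2),round(sensors.get_width(),4),sensors.get_t())
    if f[0]>7.5 or f[1]<-7: break
```

```text
1 True [0.475  0.0496 0.0457] [0.28 2.55 0.06] [0.13 3.08 0.26] 0.07 0.0239 18.7917
2 True [0.4749 0.0514 0.0456] [1.02 3.7  0.25] [0.83 3.54 0.13] 0.06 0.0238 19.1333
3 True [0.4749 0.0527 0.0455] [0.71 3.54 0.59] [0.57 3.74 0.39] 0.08 0.0239 19.475
4 True [0.4749 0.0537 0.0455] [0.38 1.11 0.18] [0.75 2.26 0.96] 0.13 0.024 19.8167
```

Run:
```python
from h import *
import pickle
bot.grip(.036); bot.hold(.2); b=F()[0]; print("free",b)
c=get_calibration("wrist"); im=camera("wrist"); pickle.dump((c,im),open("n.pkl","wb"))
cv2.imwrite("pics/n.png",im[:300,:,::-1])
bot.grip(0,30); bot.hold(.1); f=F()[0]; print("grip",f,np.round(sensors.get_wrist_torque(),2))
e0=sensors.get_ee_pos(); u=np.array(st(0,1,0))-np.array(st(0,0,0))
s=bot.servo_line(list(e0+u*.03),speed=.02,f_stop=7)
a=sensors.get_contact_force().round(2); e=sensors.get_ee_pos()
print(s,(e-e0).round(4),a,F(8)[0],np.round(sensors.get_wrist_torque(),2),sensors.get_t())
```

```text
free [ 0.   -0.23 -0.09]
grip [-0.13  0.14  0.43] [ 0.1  -0.19  0.19]
True [ 0.      0.0002 -0.    ] [ 0.3  -0.63  3.15] [ 0.27 -0.79  4.2 ] [-0.02 -0.33  0.17] 21.7333
```

View pics/n.png

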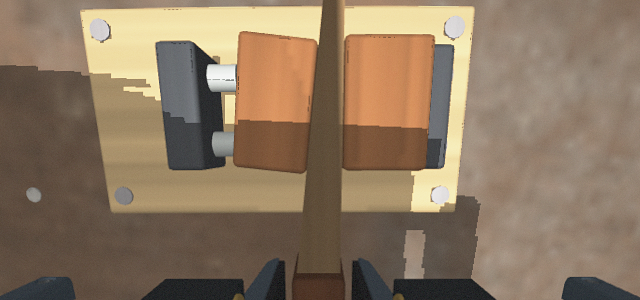

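The released feeler stands nipped, its flat edge along the jamb from rows 35 to 165, with the door edge against its other side. The last stop came from a vertical jolt (Fz), not a push. A cleaner way is to release and push the free feeler from behind with closed fingers until I feel 8 N.

Run:
```python
from h import *
u=(np.array(st(0,1,0))-np.array(st(0,0,0)))
e0=sensors.get_ee_pos(); bot.grip(.05); bot.hold(.1)
bot.servo_line([e0[0],e0[1],.115],speed=.15)
bot.grip(0,30)
p=e0-u*.062
bot.servo_line([p[0],p[1],.115],speed=.15); bot.servo_line([p[0],p[1],.053],speed=.12); bot.hold(.3)
f0=F()[0]; p0=sensors.get_ee_pos()
for fs in (5,8.):
    s=bot.servo_line([*(p+u*.055)[:2],.053],speed=.02,f_stop=fs)
    a=np.array(sensors.get_contact_force()); e=sensors.get_ee_pos()
    print(fs,s,((e-p0)@u).round(4),(a-f0).round(2),F(8)[0]-f0,sensors.get_t())
    bot.servo_line([*(e-u*.006)[:2],.053],speed=.05); bot.hold(.1)
e=sensors.get_ee_pos(); print(f0,e,sensors.get_t())
```

```text
5 True 0.0189 [-1.22 -0.83 -0.33] [-0.26 -0.27  0.11] 26.9833
8.0 True 0.02 [-0.51 -1.03  1.82] [-0.14 -0.46  0.48] 28.225
[ 0.11 -0.02 -0.26] [0.47684845 0.00579181 0.05293945] 28.5917
```

Run:
```python
from h import *
u=(np.array(st(0,1,0))-np.array(st(0,0,0)))
p=sensors.get_ee_pos(); f0=F()[0]
for fs,sp in ((2.5,.01),(8.,.005)):
    s=bot.servo_line([*(p+u*.03)[:2],.053],speed=sp,f_stop=fs)
    a=np.array(sensors.get_contact_force()); e=sensors.get_ee_pos()
    print(fs,s,((e-p)@u).round(4),(a-f0).round(2),F(5)[0]-f0,sensors.get_t())
```

```text
2.5 True 0.0063 [ 0.37 -2.1   1.57] [ 0.55 -1.83  0.89] 29.9667
8.0 True 0.0068 [ 0.54 -2.33  1.37] [ 0.56 -2.45  1.52] 30.975
```

Run:
```python
from h import *
u=(np.array(st(0,1,0))-np.array(st(0,0,0)))
p=sensors.get_ee_pos(); p[2]=.053
for k in range(1,15):
    bot.servo_line(list(p+u*.0004*k),speed=.004)
    f=F(4)[0]; print(k,((sensors.get_ee_pos()-p)@u*1e3).round(2),f,round(sensors.get_t(),2))
    if f[1]<-7.3: break
```

```text
1 0.27 [ 0.83 -4.94  1.41] 31.32
2 0.58 [ 0.49 -6.81  2.52] 31.63
3 0.91 [ 0.11 -7.79  3.37] 31.95
```

The steady push reads 7.8 N and the feeler is just starting to drag, so it is snug. I'll back away, rise clear and check.

Run:
```python
from h import *
u=(np.array(st(0,1,0))-np.array(st(0,0,0)))
e=sensors.get_ee_pos(); q=e-u*.02
bot.servo_line([q[0],q[1],.053],speed=.06); bot.servo_line([q[0],q[1],.2],speed=.15); bot.hold(.2)
print(F(4)[0],sensors.get_t())
a=camera("wrist"); b=camera("scene")
b=cv2.resize(b[250:330,290:430],(640,366),interpolation=cv2.INTER_CUBIC)
cv2.imwrite("pics/end.png",np.vstack([a[:230],b])[:,:,::-1])
```

```text
[-0.11  0.04 -0.08] 33.8417
```

View pics/end.png

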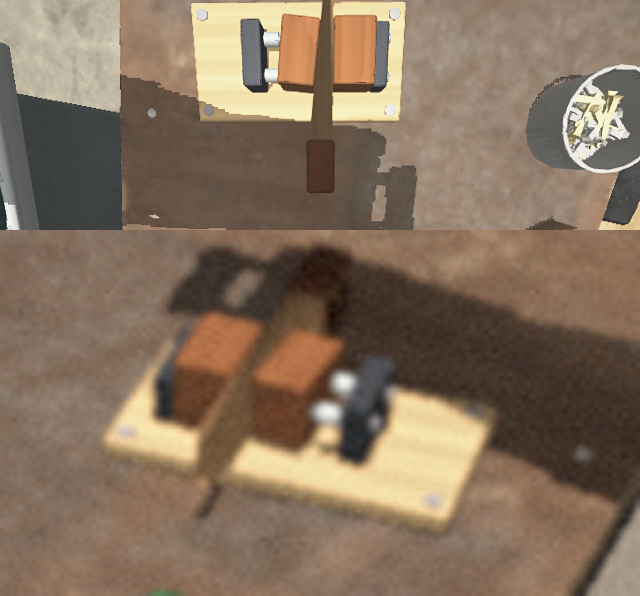

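The wrist view shows the handle free at (320,165) and the blade nipped along the jamb at cols 322–334. The scene view shows it upright, passing through the gap, with nothing else moved. Handing in.

```bash
python3 -c "
from bench import bot
print(bot.close_job())"
```

```text
the job is handed in; nothing more can be done
None
```

The feeler is standing nipped in the gap, its flat face along the jamb, after a final steady push of 7.8 N; the arm is clear, nothing else looked disturbed, and the job was handed in at about 34 s.

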